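# Hang the heel pattern on the pegboard stand

### The arm

A 6-joint arm with a two-finger parallel gripper is mounted at the origin on a cart in front of the work surface, level with it; the furniture and walls round the work are solid. World frame = base frame: x ahead of the robot, y to its left, z up, the work surface at z = 0. Lengths are in m, angles in rad, forces in N, time in s.
With the tool pointing down it reaches from about 0.375 to 0.925 m from the base axis. Payload 5.7 kg.
Tool frame: the origin (TCP) lies at the very end of the fingers, on their centre line; the grasp point (between the pads) lies 19 mm behind it; z points along the fingers, y is the line along which they close (so a half turn about z gives the same grasp; the last joint's range is limited). The gripper opens to 88 mm and grips with 3 to 60 N. Pads are 20 mm wide; open, the fingers measure 115 mm over their backs; the gripper's body (75 mm by 178 mm) begins 61 mm behind the grasp point.
Start: joints at [1.196, 0.359, 1.51, -0, 1.272, -0.115], TCP at [0.154, 0.58, 0.2] pointing down, gripper open.
Joint ranges: [-2.97, 2.97], [-1.01, 2.36], [0.21, 2.38], [-0.96, 4.11], [0.2, 2.71], [-2.98, 2.98]. Speed limits (rad/s): [2.39, 2.39, 3.14, 3.14, 3.14, 3.14].

### API

Orientations are given as a 3x3 rotation matrix whose columns are the frame's x, y, z axes.
In Python, from rig import r, eyes, job gives the robot as it stands.
- The arm moves only by the shell command python3 -m creep 'ROWS' [FORCE]. ROWS is text: rows parted by semicolons, each of 7 numbers parted by spaces: the turn, a rotation vector about the tool's x, y, z in rad, then the shift along the tool's x, y, z in mm, then the opening, from -1 (shut) to 1 (fully open). In form: ax ay az x y z hand; .... A call has exactly 10 rows; each row shifts and turns the commanded pose from where the row before left it, along the tool's axes as they then stand; what a row does not reach is not made up. A row lasts 1/10 s, in which the tool goes at most 50 mm and 8.59 degrees, less where a joint would pass 70% of its speed; a pose out of reach is approached as far as the arm can. A call with a gripper value outside its range is refused whole. The fingers move at their own pace and stop on an object; FORCE is the grip in N (left out, the last holds). Time passes only in rows, so rows that do not move let the fingers close, or fill a call up. It gives the time, the measured TCP pose, the force, the opening and the grip force at its end, in the units of the state.
- r.get_state(): the state, without advancing time (a new reading comes with each control period).
- eyes.snapshot(name): name is "side" or "top"; returns a dict with "frame" (400x640x3 uint8, red, green, blue), "range_z" (400x640 float32, m along the optical axis (not along the pixel's ray), 0 where there is no reading), "mtx" (3x3 intrinsics, pixels), "R" (3x3) and "t" (3): a world point X has camera coordinates R X + t. Camera axes: x right, y down, z forward; pixel columns grow to the right and rows downward; lengths in m; the calibration is good to about 2 mm. A picture is of the moment at which its call begins.
- job.close_job(): hands the job in; it is judged then, once.
The state is a dict: "clock": time; "joint_pos": joint angles; "qvel": joint speeds; "effort": joint torques, N m; "tcp_pos": TCP position; "tcp_rot": TCP orientation; "ft_force": force on the tool from outside, world axes, zero at the start; "wrist_torque": the same for the moment, N m; "finger_gap": finger opening in m; "finger_force": force on a finger pad.
Only numpy, scipy, OpenCV 4.12 (cv2) and the standard library are available. Lean on these libraries where they do the work, as an engineer would, in place of code of your own. Each camera call takes 0.05 s, during which the arm holds its last target. There are 200 camera calls.

### The job

Take the steel heel pattern (the plate with the round eye) out of the wooden holder and hang it by its eye on the peg of the little board stand, and let go of it while it is still on the outer part of the peg. Then gently push it back along the peg until it rests against the board, and leave it hanging straight and still. Leave the scraper in its holder and the tape roll and polish tin where they are.

Things in the scene. Friction and masses are not known exactly. Their poses are not given: they have to be found in the camera images.
- rack: Fixed stand: plywood board 150 mm wide (y), top 166 mm above the counter, on a base 90 x 150 x 12 mm. Origin on the counter under the middle of the board's front face, which looks to -x; z up. A level 12 mm slot crosses the board 141 mm up. One straight steel peg, 9 mm thick, round end, sticks 62 mm out of the slot to -x, its axis rising from 141 mm at the board to 145.5 mm at the tip.
- rack_slot (a point): Middle of the slot on the board's front face, 141 mm above the counter; axes as the rack's. The peg points square to the board in plan, but is clamped anywhere within 15 mm to either side (y) of this point. Its place is not reported: see it, or find it by touch.
- holder: Dark wooden holder block fixed on the counter, 64 x 150 x 40 mm, two slots along its y axis, 10 mm above the counter at their floor, 30 mm deep, 8 mm wide, 60 mm long, centred 40 mm either side of the middle. Origin: centre of the underside, z up.
- pattern: Loose steel heel pattern, a flat plate 5 mm thick (x), 116 mm tall (z), about 120 g, upright in one slot. Lower part 56 mm wide (y), arched to 64 mm up; above it a tab 36 mm wide with a round eye (hole along x) of 18 mm diameter, centred 90 mm above the lower edge, 26 mm below the top edge. Origin: middle of the lower edge. Both faces alike.
- pattern_eye (a point): Centre of the eye, in the middle of the plate's thickness; x along the hole, z towards the top edge (26 mm away).
- scraper: Bystander: loose plain steel scraper plate without a hole, 5 mm thick (x; 7.5 mm at the dark top band), 50 mm wide, 110 mm tall, standing in the other slot. Origin: middle of the lower edge.
- tape_roll: Bystander: roll of masking tape lying flat, 72 mm diameter, 19 mm high. Origin: centre of the underside.
- polish_tin: Bystander: round polish tin, 69 mm diameter, 24 mm high. Origin: centre of the underside.
Things that resemble listed ones, but are neither listed nor needed, are in the scene too. Leave any green look-alike of the pattern alone. Several things look just like the rack: the one meant starts farthest to the robot's right.

How it is judged:
By the outcome, as a careful person would: the job done as asked, in the order asked, and still so for the second after the job is handed in, with the robot touching nothing.
It also fails if it takes over 64 s, if anything falls off the work surface, if the arm or the gripper's body presses on something with over 40 N, if the wrist force passes 120 N, or if a joint passes its speed limit or range.

## Working session

There is one attempt and no reset: what is moved stays moved. The work goes in short steps, Python scripts to look and compute and a shell command to move; the robot and the scene stay as the last step left them, time stands still between calls to the robot, and variables do not carry over. Pictures are saved under pics/ and viewed, at most 12 in all, crops included, and the job is handed in when it is done.

```bash
mkdir -p pics; ls
python3 - <<'E'
from rig import r, eyes, job
import cv2, numpy as np
s=r.get_state(); print({k:np.round(v,4).tolist() for k,v in s.items()})
for n in("side","top"):
    d=eyes.snapshot(n); np.savez(f"pics/{n}0.npz",**d)
    cv2.imwrite(f"pics/{n}0.png",d["frame"][:,:,::-1]); print(n,d["mtx"].round(1).tolist(),d["R"].round(3).tolist(),d["t"].round(3).tolist(), (-d["R"].T@d["t"]).round(3))
E
```

```text
pics
{'clock': 0.0, 'joint_pos': [1.1959, 0.3595, 1.5114, 0.0, 1.2725, -0.1151], 'qvel': [0.0002, -0.0007, 0.0016, -0.0015, -0.0002, -0.0005], 'effort': [0.0011, -51.5376, -27.072, 0.0676, 0.0352, -0.0001], 'tcp_pos': [0.1539, 0.5792, 0.1995], 'tcp_rot': [[-0.9664, 0.2569, -0.0007], [0.2569, 0.9664, -0.0017], [0.0002, -0.0018, -1.0]], 'ft_force': [-0.503, 1.1365, 0.4461], 'wrist_torque': [-0.0118, -0.0136, 0.0266], 'finger_force': 0.0, 'finger_gap': 0.0879}
side [[494.0, 0.0, 326.8], [0.0, 494.0, 200.4], [0.0, 0.0, 1.0]] [[-0.325, 0.946, 0.004], [0.551, 0.193, -0.812], [-0.769, -0.262, -0.584]] [-0.113, -0.24, 2.302] [1.864 0.756 1.149]
top [[375.7, 0.0, 322.4], [0.0, 375.7, 195.7], [0.0, 0.0, 1.0]] [[0.035, -0.999, 0.001], [-0.977, -0.034, -0.21], [0.21, 0.006, -0.978]] [0.284, 0.51, 1.069] [0.264 0.295 1.152]
```

View pics/side0.png

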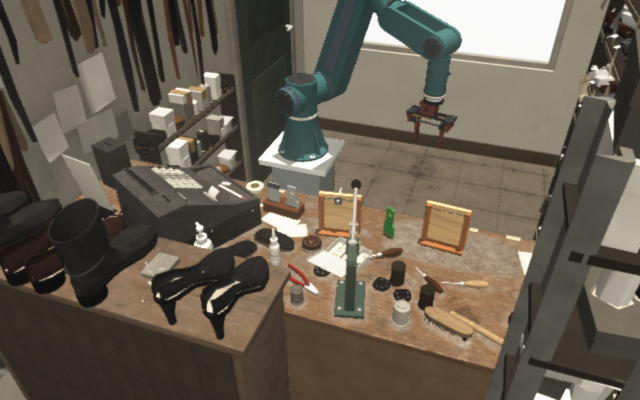

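View pics/top0.png

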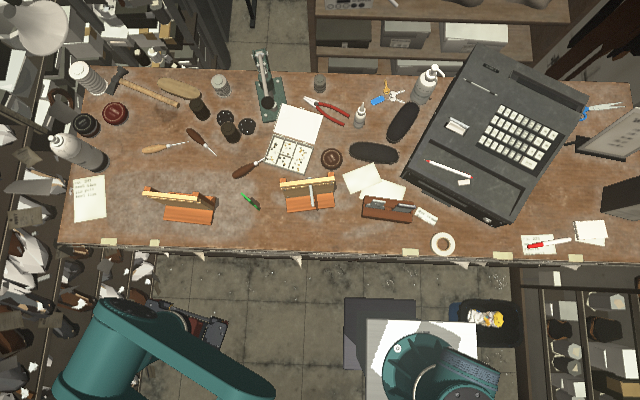

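The side view shows two board stands, at (340,213) and (445,227). In the top view they are at (308,192) and (180,205). The one meant is at top (308,192), the robot's right, with its peg near (311,195). The holder is at top (390,208) and side (287,203).

Run:
```python
import cv2, numpy as np
a=cv2.imread("pics/top0.png")[160:240,270:430]; b=cv2.imread("pics/side0.png")[170:250,250:410]
f=lambda a:cv2.resize(a,None,fx=5,fy=5,interpolation=cv2.INTER_CUBIC)[:300*2]
cv2.imwrite("pics/c1.png",f(a)); cv2.imwrite("pics/c2.png",f(b))
```

```text
(no output)
```

View pics/c1.png

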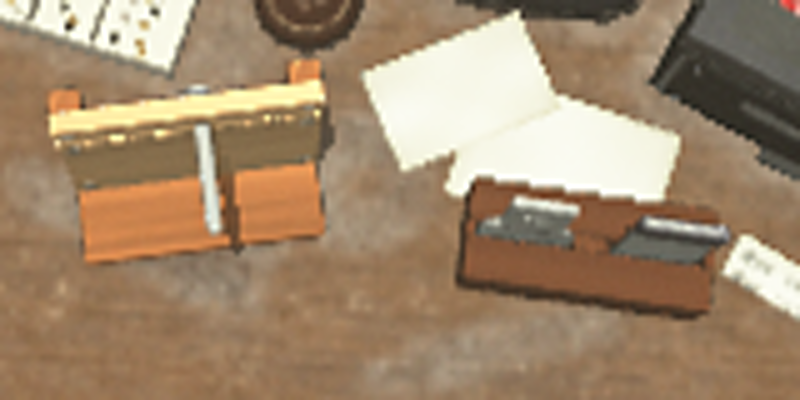

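View pics/c2.png

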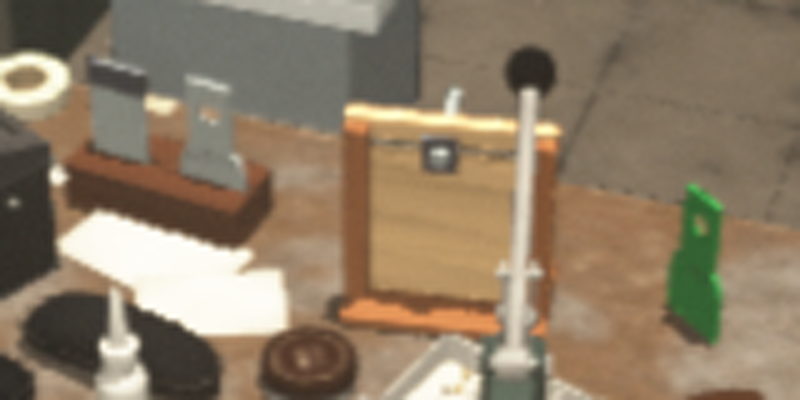

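The close-ups settle which piece is which. In the top view the pattern is in the holder's left slot at about (376,205), and the peg runs from (310.6,185) to (313,206). The side view shows its eye at about (292,192.5). Next I'll measure.

```bash
cat > h.py <<'E'
import numpy as np, cv2
def load(n): return dict(np.load(f"pics/{n}.npz"))
def ray(d,uv,z):  # pixel(s) -> world point on plane at height z
    uv=np.atleast_2d(uv).astype(float); K=d["mtx"]
    v=np.c_[(uv[:,0]-K[0,2])/K[0,0],(uv[:,1]-K[1,2])/K[1,1],np.ones(len(uv))]@d["R"]
    c=-d["R"].T@d["t"]; return c+v*((z-c[2])/v[:,2])[:,None]
def cloud(d):
    K=d["mtx"]; v,u=np.indices(d["range_z"].shape); Z=d["range_z"]
    P=np.stack([(u-K[0,2])/K[0,0]*Z,(v-K[1,2])/K[1,1]*Z,Z],-1)
    return (P-d["t"])@d["R"]
def pix(d,X):
    p=d["mtx"]@(d["R"]@X+d["t"]); return p[:2]/p[2]
E
python3 - <<'E'
from h import *
np.set_printoptions(precision=4,suppress=True)
t=load("top0"); s=load("side0"); T=cloud(t); S=cloud(s)
hsv=cv2.cvtColor(t["frame"],cv2.COLOR_RGB2HSV)
# peg: low saturation bright in box
m=np.zeros((400,640),bool); b=(slice(186,208),slice(306,317)); m[b]=((hsv[...,1]<70)&(hsv[...,2]>110))[b]
v,u=np.nonzero(m); print("peg px",len(u),u.min(),u.max(),v.min(),v.max(), "z",np.percentile(T[m][:,2],[5,50,95]))
f=np.polyfit(v,u,1); ends=np.array([[np.polyval(f,q),q] for q in (187,v.max()+.5)])
tip=ray(t,ends[1],.150)[0];root=ray(t,ends[0],.1455)[0]; print("tip",tip,"root-ish",root,"yaw of peg (deg)",np.degrees(np.arctan2(*(root-tip)[1::-1])))
# board top band (yellow)
m=np.zeros((400,640),bool); b=(slice(170,192),slice(276,338)); m[b]=((hsv[...,2]>215)&(hsv[...,0]>14)&(hsv[...,0]<32)&(hsv[...,1]>60))[b]
v,u=np.nonzero(m); c=np.unique(u); lo=np.array([v[u==k].max()+.5 for k in c]); f=np.polyfit(c,lo,1); hi=np.polyfit(c,[v[u==k].min()-.5 for k in c],1)
print("band",c.min(),c.max()); 
for F in(f,hi): 
  e=ray(t,[[c.min()-.5,np.polyval(F,c.min())],[c.max()+.5,np.polyval(F,c.max())]],.166); d=e[0]-e[1]; print(e,"len",np.linalg.norm(d),"yaw",np.degrees(np.arctan2(-d[0],d[1])))
# depth checks
P=T.reshape(-1,3)
k=(abs(P[:,0]-.46)<.2)&(abs(P[:,1]-.33)<.1)
for nm,C in(("top",T),("side",S)):
  g=(C[...,2]>.162)&(C[...,2]<.171)&(C[...,0]>.3)&(C[...,0]<.7)&(C[...,1]>.15)&(C[...,1]<.5); q=C[g]; print(nm,"board-top pts",len(q),q.min(0) if len(q) else 0,q.max(0) if len(q) else 0)
hs=cv2.cvtColor(s["frame"],cv2.COLOR_RGB2HSV)
# pattern in side view
m=np.zeros((400,640),bool); b=(slice(183,209),slice(284,301)); m[b]=((hs[...,1]<60)&(hs[...,2]>90))[b]
q=S[m&(S[...,2]>.045)]; print("pattern pts",len(q),q.min(0),q.max(0)); c0=np.median(q,0); q=q[np.linalg.norm(q-c0,axis=1)<.09]
U,W,V=np.linalg.svd(q-q.mean(0)); print("plane c",q.mean(0),"n",V[2],"sv",W/np.sqrt(len(q)))
g=cv2.resize(s["frame"][170:250,250:410],None,fx=1,fy=1)
print("eye ray at z=.1",ray(s,[292,192.6],.1))
# holder top points from depth
for nm,C,im in(("top",T,hsv),("side",S,hs)):
  g=(abs(C[...,2]-.04)<.006)&(C[...,1]>-.05)&(C[...,1]<.25)&(C[...,0]>.3)&(C[...,0]<.55)&(im[...,1]>90)
  q=C[g]; print(nm,"holder",len(q)); 
  if len(q)>5: print(cv2.minAreaRect((q[:,:2]*1000).astype(np.float32)))
E
```

```text
peg px 63 309 313 186 206 z [0.1421 0.1474 0.1511]
tip [0.4484 0.3264 0.15  ] root-ish [0.5035 0.3357 0.1455] yaw of peg (deg) 9.578075418652318
band 280 334
[[0.4954 0.4173 0.166 ]
 [0.5205 0.2697 0.166 ]] len 0.14975641085189484 yaw 9.645628593202034
[[0.5089 0.4181 0.166 ]
 [0.5336 0.2701 0.166 ]] len 0.1501145342517555 yaw 9.481519682028054
top board-top pts 267 [0.4986 0.271  0.162 ] [0.5434 0.4202 0.1701]
side board-top pts 114 [0.5005 0.2686 0.162 ] [0.5565 0.4192 0.1706]
pattern pts 173 [0.4688 0.1181 0.0453] [1.8643 0.7559 1.1494]
plane c [0.4795 0.1451 0.0832] n [ 0.9855 -0.1692 -0.0128] sv [0.0262 0.0129 0.0035]
eye ray at z=.1 [[0.4786 0.1467 0.1   ]]
top holder 695
((470.18792724609375, 104.41932678222656), (151.217041015625, 63.98698806762695), 85.73211669921875)
side holder 258
((476.0819396972656, 104.81291198730469), (152.83297729492188, 70.67658996582031), 83.16366577148438)
```

Run:
```python
from h import *
np.set_printoptions(precision=4,suppress=True)
t=load("top0"); s=load("side0"); T=cloud(t); S=cloud(s)
hsv=cv2.cvtColor(t["frame"],cv2.COLOR_RGB2HSV)
m=np.zeros((400,640),bool); b=(slice(196,206),slice(370,390)); m[b]=((hsv[...,1]<60)&(hsv[...,2]>150))[b]
v,u=np.nonzero(m); print(len(u),u.min(),u.max(),v.min(),v.max()); print(T[m])
w=ray(t,np.c_[u,v],.126); (c,sz,a)=cv2.minAreaRect((w[:,:2]*1000).astype(np.float32)); print("top edge",w.mean(0),c,sz,a)
f=np.polyfit(w[:,1],w[:,0],1); print("yaw of plate",-np.degrees(np.arctan(f[0])),"ymid",(w[:,1].min()+w[:,1].max())/2)
g=((abs(T[...,2]-.04)<.006)&(T[...,1]>-.05)&(T[...,1]<.25)&(T[...,0]>.3)&(T[...,0]<.55)&(hsv[...,1]>90))
v,u=np.nonzero(g); print("holder by ray",cv2.minAreaRect((ray(t,np.c_[u,v],.04)[:,:2]*1000).astype(np.float32)))
q=S[183:209,284:301].reshape(-1,3); k=(q[:,2]>.05)&(q[:,2]<.135)&(abs(q[:,0]-.478)<.02)&(abs(q[:,1]-.146)<.035); q=q[k]
A=np.c_[q[:,1:]-[.146,.09],np.ones(len(q))]; c,*_=np.linalg.lstsq(A,q[:,0],rcond=None); print("x = a(y)+b(z)+c",c,len(q),"z max",q[:,2].max(),"y",q[:,1].min(),q[:,1].max())
R=q[q[:,2]>.085]; print("tab y range",R[:,1].min(),R[:,1].max())
# anything tall near gripper body zone
for n,C in(("top",T),("side",S)):
  k=(C[...,2]>.13)&(C[...,2]<.4)&(abs(C[...,0]-.475)<.12)&(abs(C[...,1]-.145)<.15); print(n,"tall",k.sum(), C[k].min(0) if k.any() else "", C[k].max(0) if k.any() else "")
from rig import r
```

```text
59 373 389 196 203
[[ 0.5071  0.1488  0.041 ]
 [ 0.5068  0.146   0.0425]
 [ 0.5077  0.1425  0.0391]
 [ 0.5164  0.134  -0.0002]
 [ 0.516   0.1312  0.002 ]
 [ 0.5164  0.1278  0.0005]
 [ 0.5163  0.1249  0.0018]
 [ 0.518   0.1207 -0.0055]
 [ 0.5168  0.1184  0.0005]
 [ 0.5185  0.1142 -0.0067]
 [ 0.5167  0.1123  0.0017]
 [ 0.5172  0.1089 -0.0001]
 [ 0.5174  0.1058 -0.0002]
 [ 0.5168  0.1031  0.0028]
 [ 0.5168  0.1001  0.0035]
 [ 0.5173  0.0967  0.0017]
 [ 0.5174  0.0936  0.0017]
 [ 0.505   0.1274  0.0397]
 [ 0.5051  0.1244  0.0394]
 [ 0.506   0.1208  0.0361]
 [ 0.514   0.112  -0.0006]
 [ 0.5134  0.1094  0.0027]
 [ 0.5154  0.1048 -0.0059]
 [ 0.5139  0.1029  0.0013]
 [ 0.5136  0.1001  0.0035]
 [ 0.5145  0.0964 -0.0004]
 [ 0.5144  0.0934  0.0009]
 [ 0.5034  0.1056  0.036 ]
 [ 0.5032  0.1029  0.0375]
 [ 0.5027  0.1004  0.0405]
 [ 0.4797  0.16    0.127 ]
 [ 0.4793  0.1576  0.1294]
 [ 0.4771  0.1599  0.1258]
 [ 0.4772  0.1571  0.126 ]
 [ 0.4777  0.154   0.1239]
 [ 0.477   0.1518  0.1277]
 [ 0.477   0.1491  0.1281]
 [ 0.4779  0.1458  0.1245]
 [ 0.4774  0.1434  0.1274]
 [ 0.478   0.1402  0.1246]
 
[... 386 characters left out ...]
  0.1344  0.1235]
 [ 0.472   0.1324  0.1279]
 [ 0.4723  0.1294  0.127 ]
 [ 0.4733  0.1259  0.1222]
 [ 0.4748  0.1502  0.0958]]
top edge [0.4818 0.1381 0.126 ] (479.29833984375, 137.4618377685547) (19.90651512145996, 45.0062370300293) 1.9968153238296509
yaw of plate 9.041821333794191 ymid 0.13764629956298446
holder by ray ((470.2059020996094, 104.8586196899414), (149.8557586669922, 64.15875244140625), 84.68814849853516)
x = a(y)+b(z)+c [0.1487 0.0195 0.4798] 161 z max 0.1310647286606546 y 0.1181212946255145 0.17278202615335952
tab y range 0.1245996140325314 0.16467596620120264
top tall 109 [0.5178 0.0036 0.13  ] [0.5927 0.293  0.1689]
side tall 94 [0.4851 0.0108 0.1301] [0.5855 0.295  0.1698]
```

```bash
python3 -m creep '0 0 0 -14 -11 0 0.36;0 0 0 -28 -22 0 0.36;0 0 0 -28 -22 0 0.36;0 0 0 -28 -22 0 0.36;0 0 0 -28 -22 0 0.36;0 0 0 -28 -22 0 0.36;0 0 0 -28 -22 0 0.36;0 0 0 -28 -22 0 0.36;0 0 0 -28 -22 0 0.36;0 0 0 -28 -22 0 0.36' 25
cat >> h.py <<'E'
def yawm(deg):  # tool down, its y axis at world yaw deg from +y
    a=np.radians(deg); y=np.array([-np.sin(a),np.cos(a),0]); z=np.array([0,0,-1.]); return np.c_[np.cross(y,z),y,z]
def todo(p,deg):
    "shift in present tool axes (mm) and the turn (rad) to TCP p, yaw deg"
    from rig import r; from scipy.spatial.transform import Rotation as Q
    s=r.get_state(); R=np.array(s["tcp_rot"]); print("t",round(float(s["clock"]),2),"tcp",np.round(s["tcp_pos"],4),"F",np.round(s["ft_force"],1),"gap",np.round(s["finger_gap"],4),"ff",s["finger_force"])
    print("shift",np.round(R.T@(np.array(p)-s["tcp_pos"])*1000,1),"turn",np.round(Q.from_matrix(R.T@yawm(deg)).as_rotvec(),4),"left then in target axes",np.round(yawm(deg).T@(np.array(p)-s["tcp_pos"])*1000,1))
E
python3 -c "from h import *;todo([.478,.1445,.2],-7.5)"
```

```text
clock: 1.1
tcp_pos: [0.3579, 0.307, 0.2003]
tcp_rot: [[-0.966, 0.257, -0.0], [0.257, 0.966, -0.001], [-0.0, -0.001, -1.0]]
ft_force: [0.6, -0.1, 0.1]
finger_gap: 0.0599
finger_force: 0.0
t 1.1 tcp [0.3579 0.307  0.2003] F [ 0.6 -0.1  0.1] gap 0.0599 ff 0.0
shift [-157.8 -126.2    0.4] turn [-0.0007  0.     -0.1291] left then in target axes [-140.2 -145.4    0.3]
```

```bash
python3 -m creep '0 0 -0.129 0 0 0 0.36;0 0 0 -20 -20 0 0.36;0 0 0 -20 -21 0 0.36;0 0 0 -20 -21 0 0.36;0 0 0 -20 -21 0 0.36;0 0 0 -20 -21 0 0.36;0 0 0 -20 -21 0 0.36;0 0 0 -19 -20 0 0.36;0 0 0 0 0 0 0.36;0 0 0 0 0 0 0.36'
python3 -c "
from h import *;todo([.478,.1445,.088],-7.5)
from rig import eyes
d=eyes.snapshot('top');np.savez('pics/top1.npz',**d);d=eyes.snapshot('side');np.savez('pics/side1.npz',**d)
cv2.imwrite('pics/s1.png',cv2.resize(d['frame'][120:240,230:400,::-1],None,fx=4,fy=4,interpolation=cv2.INTER_CUBIC))"
```

```text
clock: 2.1
tcp_pos: [0.4758, 0.1467, 0.2001]
tcp_rot: [[-0.991, 0.132, -0.001], [0.132, 0.991, -0.0], [0.001, -0.0, -1.0]]
ft_force: [0.2, -0.0, 0.4]
finger_gap: 0.0601
finger_force: 0.0
t 2.1 tcp [0.4758 0.1467 0.2001] F [ 0.2 -0.   0.4] gap 0.0601 ff 0.0
shift [ -2.6  -1.8 112.1] turn [-0.0002 -0.0011 -0.0019] left then in target axes [ -2.5  -1.9 112.1]
```

View pics/s1.png

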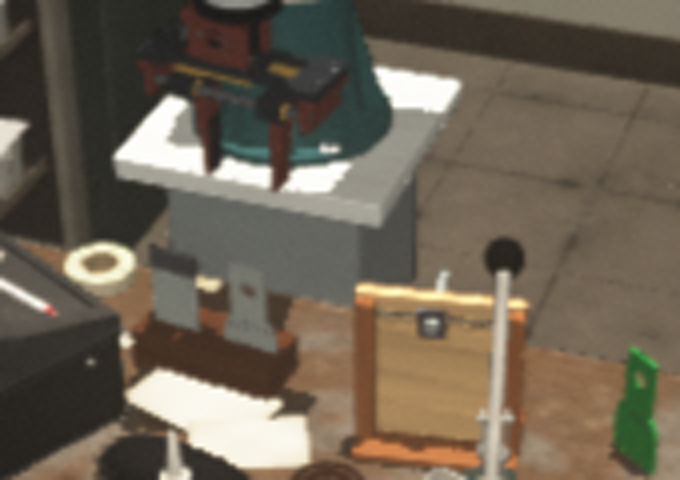

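The picture shows the open fingers, with tips at (210,170) and (280,185), straddling the pattern's tab at (247,285). I'm lowering the gripper now.

```bash
python3 -m creep '0 0 0 -2 -2 8 0.36;0 0 0 0 0 16 0.36;0 0 0 0 0 20 0.36;0 0 0 0 0 20 0.36;0 0 0 0 0 18 0.36;0 0 0 0 0 12 0.36;0 0 0 0 0 10 0.36;0 0 0 0 0 8 0.36;0 0 0 0 0 0 0.36;0 0 0 0 0 0 0.36'
python3 -m creep '0 0 0 0 0 0 -0.3;0 0 0 0 0 0 -0.3;0 0 0 0 0 0 -0.3;0 0 0 0 0 0 -0.3;0 0 0 0 0 0 -0.3;0 0 0 0 0 0 -0.3;0 0 0 0 0 0 -0.3;0 0 0 0 0 0 -0.3;0 0 0 0 0 0 -0.3;0 0 0 0 0 0 -0.3' 25
```

```text
clock: 3.2
tcp_pos: [0.4784, 0.1454, 0.0886]
tcp_rot: [[-0.991, 0.13, 0.0], [0.13, 0.991, -0.0], [-0.0, -0.0, -1.0]]
ft_force: [0.2, -0.1, -0.1]
finger_gap: 0.0596
finger_force: 0.0
clock: 4.2
tcp_pos: [0.4784, 0.1453, 0.0886]
tcp_rot: [[-0.991, 0.13, 0.001], [0.13, 0.991, -0.0], [-0.001, -0.0, -1.0]]
ft_force: [0.3, -0.5, 6.2]
finger_gap: 0.0357
finger_force: 25.0
```

```bash
python3 -m creep '0 0 0 0 0 -3 -0.3;0 0 0 0 0 -6 -0.3;0 0 0 0 0 -10 -0.3;0 0 0 0 0 -12 -0.3;0 0 0 0 0 -12 -0.3;0 0 0 0 0 -12 -0.3;0 0 0 0 0 -10 -0.3;0 0 0 0 0 -5 -0.3;0 0 0 0 0 0 -0.3;0 0 0 0 0 0 -0.3'
python3 - <<'E'
from h import *
from rig import eyes
todo([.37,.31,.14],9.6)
a=[]
for n in("side","top"):
    d=eyes.snapshot(n);np.savez(f'pics/{n}2.npz',**d); a.append(d)
c=[cv2.resize(a[0]['frame'][110:220,230:330],(480,528),interpolation=cv2.INTER_CUBIC),cv2.resize(a[1]['frame'][150:250,340:440],(310,310),interpolation=cv2.INTER_CUBIC)]
im=np.zeros((528,790,3),np.uint8); im[:,:480]=c[0]; im[:310,480:]=c[1]; cv2.imwrite('pics/g2.png',im[...,::-1])
E
```

```text
clock: 5.2
tcp_pos: [0.4779, 0.1453, 0.1582]
tcp_rot: [[-0.991, 0.13, -0.0], [0.13, 0.991, -0.0], [0.0, -0.0, -1.0]]
ft_force: [0.3, -0.0, -0.2]
finger_gap: 0.0355
finger_force: 25.0
t 5.2 tcp [0.4779 0.1453 0.1582] F [ 0.3 -0.  -0.2] gap 0.0355 ff 24.987764954566956
shift [128.5 149.2  18.2] turn [-1.000e-04 -3.000e-04 -2.984e-01] left then in target axes [ 79.  180.3  18.2]
```

View pics/g2.png

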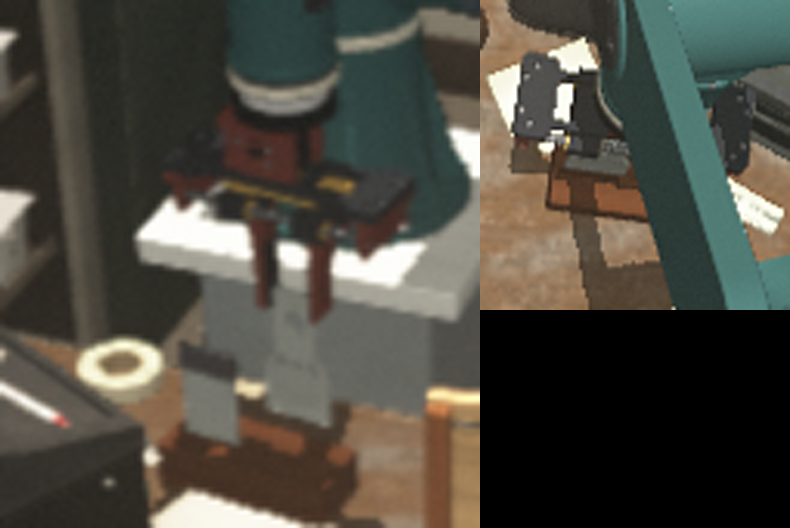

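The pattern is out of the holder and upright between the fingers; its tab shows at (292,310) and its lower edge at about (300,415). The scraper is still in its slot. Next I'll check how the plate sits in the grip.

Run:
```python
from h import *
np.set_printoptions(precision=4,suppress=True)
s=load("side2"); S=cloud(s); hs=cv2.cvtColor(s["frame"],cv2.COLOR_RGB2HSV)
# expected silhouettes
o=np.array([.478,.1453,0]); yv=yawm(-7.5)[:,1]
for nm,dy,z in(("eye",0,.1696),("botL",-.028,.0796),("botR",.028,.0796),("topmid",0,.1956)): print(nm,pix(s,o+dy*yv+[0,0,z]))
q=S[160:202,280:305]; k=(q[...,2]>.06)&(q[...,2]<.165)&(abs(q[...,0]-.478)<.02)&(abs(q[...,1]-.145)<.035)&(hs[160:202,280:305,1]<70)
P=q[k]; A=np.c_[P[:,1:]-[.1453,.1],np.ones(len(P))]; c,*_=np.linalg.lstsq(A,P[:,0],rcond=None); print("fit x",c,len(P))
v,u=np.nonzero(k); 
for r in range(v.max()-8,v.max()+1): print(r+160,u[v==r].min()+280,u[v==r].max()+280,q[r,:,2][k[r]].mean())
gr=s["frame"][168:186,284:300].mean(-1).astype(int); print(gr)
```

```text
eye [290.993  176.7322]
botL [285.4396 194.9756]
botR [298.4425 198.8796]
topmid [290.7193 170.6795]
fit x [0.0976 0.0082 0.4789] 218
190 285 298 0.11267915178660762
191 285 298 0.10817263554690955
192 285 298 0.10271183254088813
193 285 298 0.09780800108968314
194 285 298 0.09392976427708521
195 286 298 0.0884603593369685
196 289 298 0.08669226219030236
197 293 298 0.08475406216777459
198 296 298 0.08431768486316675
[[ 59  46  42  57 120 149 154 156 154 137  91  61  54  52  69 137]
 [ 57  47  47  72 104 135 148 150 150 132  88  63  53  50  65 131]
 [ 58  48  64  97 108 114 120 129 135 125  86  63  51  51  64 129]
 [ 61  50  68 101 114 114 114 113 112  98  73  58  54  52  62 121]
 [ 61  53  65 101 114 115 114 115 114 109  81  62  53  50  56  89]
 [ 68  60  68 100 115 115 115 112 114 110  82  61  55  52  58  85]
 [ 85  83  96 111 116 114 112 110 113 111  82  61  55  57  69  90]
 [ 98 100 104 111 116 107 102 103 111 112  81  61  59  69  89  99]
 [ 99 101 102 113 116 107 101 101 104 108  84  66  71  88  99 100]
 [100 102 103 112 115 110 106 103 100 107  99  86  93 100 100 100]
 [ 99  99 104 113 116 115 114 108 105 108 111 106 100 100  99  99]
 [ 98  99 103 112 116 116 117 115 109 112 113 108 103 101  99 100]
 [ 96  98 101 110 114 115 115 116 113 114 115 108 102  99 100  99]
 [ 95  97 100 108 116 116 115 117 117 117 116 107 100  99 100  97]
 [ 98  97  98 109 115 117 114 117 116 115 116 109 102 100  99 100]
 [ 96  97  98 105 109 113 115 118 115 117 115 108 101 100 101 102]
 [ 97 100 106 103 101 108 114 115 114 116 114 109 103 100 100 100]
 [100 104 109 105 101 104 108 106 109 114 111 109 105 101 101  99]]
```

```bash
python3 - <<'E'
from h import *
todo([.4184,.3213,.133],9.6)
s=load("side0")
print("peg tip pred",pix(s,np.array([.4484,.3264,.1455])),"top of it",pix(s,np.array([.4484,.3264,.150])))
hs=cv2.cvtColor(s["frame"],cv2.COLOR_RGB2HSV)
g=s["frame"][186:196,334:348].mean(-1).astype(int); print(g)
E
python3 -m creep '0 0 -0.1 0 0 0 -0.3;0 0 -0.1 0 0 0 -0.3;0 0 -0.098 0 0 0 -0.3;0 0 0 3 18 0 -0.3;0 0 0 5 27 0 -0.3;0 0 0 5 27 0 -0.3;0 0 0 5 27 0 -0.3;0 0 0 5 27 0 -0.3;0 0 0 5 27 0 -0.3;0 0 0 2 12 0 -0.3'
python3 -c "from h import *;todo([.4184,.3213,.133],9.6)"
```

```text
t 5.3 tcp [0.4776 0.1453 0.1578] F [-0.3 -0.  -1.5] gap 0.0356 ff 24.987708628177643
shift [ 81.7 166.8  24.8] turn [-0.0003 -0.0012 -0.2984] left then in target axes [ 29.1 183.4  24.8]
peg tip pred [340.7561112  187.17493535] top of it [340.78206521 186.14386454]
[[101 118 119 120 121 120 121 120 120 118 117 118 117 116]
 [102 118 123 121 119 121 145 147 128 118 117 116 115 117]
 [103 119 121 120 119 133 202 204 154 120 116 117 118 117]
 [105 118 119 118 122 161 212 183 131 118 114 117 116 116]
 [113 117 117 116 127 198 223 171 119 116 116 117 118 117]
 [118 118 119 119 134 209 222 168 121 118 116 116 115 116]
 [165 162 164 163 174 222 225 180 142 128 119 119 119 117]
 [225 227 228 227 229 237 231 215 201 179 164 161 160 160]
 [209 221 227 230 232 230 228 227 225 223 222 224 224 226]
 [155 160 166 166 166 166 166 175 183 193 207 219 225 226]]
clock: 6.3
tcp_pos: [0.42, 0.3046, 0.1578]
tcp_rot: [[-0.986, -0.168, -0.001], [-0.168, 0.986, -0.0], [0.001, 0.0, -1.0]]
ft_force: [0.6, -0.0, -1.4]
finger_gap: 0.0353
finger_force: 25.0
t 6.3 tcp [0.42   0.3046 0.1578] F [ 0.6 -0.  -1.4] gap 0.0353 ff 24.98801440000534
shift [-1.3 16.7 24.8] turn [ 0.     -0.0012  0.0012] left then in target axes [-1.2 16.7 24.8]
```

The side view agrees with the measured peg tip: seen at column 341, predicted 340.8. I'm moving to the pre-insertion pose and checking it there.

```bash
python3 -m creep '0 0 0 0 5 5 -0.3;0 0 0 0 6 6 -0.3;0 0 0 -1 6 7 -0.3;0 0 0 0 0 7 -0.3;0 0 0 0 0 0 -0.3;0 0 0 0 0 0 -0.3;0 0 0 0 0 0 -0.3;0 0 0 0 0 0 -0.3;0 0 0 0 0 0 -0.3;0 0 0 0 0 0 -0.3'
python3 - <<'E'
from h import *
from rig import eyes
todo([.4184,.3213,.133],9.6)
a=[]
for n in("side","top"):
    d=eyes.snapshot(n);np.savez(f'pics/{n}3.npz',**d); a.append(d)
im=np.zeros((600,800,3),np.uint8)
im[:,:400]=cv2.resize(a[0]['frame'][150:225,315:365],(400,600),interpolation=cv2.INTER_CUBIC)
im[:400,400:]=cv2.resize(a[1]['frame'][170:230,280:340],(400,400),interpolation=cv2.INTER_CUBIC); cv2.imwrite('pics/g3.png',im[...,::-1])
E
```

```text
clock: 7.3
tcp_pos: [0.4193, 0.32, 0.1336]
tcp_rot: [[-0.986, -0.166, 0.0], [-0.166, 0.986, 0.0], [-0.0, 0.0, -1.0]]
ft_force: [0.5, -0.2, -1.3]
finger_gap: 0.0356
finger_force: 25.0
t 7.3 tcp [0.4193 0.32   0.1336] F [ 0.5 -0.2 -1.3] gap 0.0356 ff 24.987634420394897
shift [0.7 1.4 0.6] turn [ 0.      0.0003 -0.0004] left then in target axes [0.7 1.4 0.6]
```

View pics/g3.png

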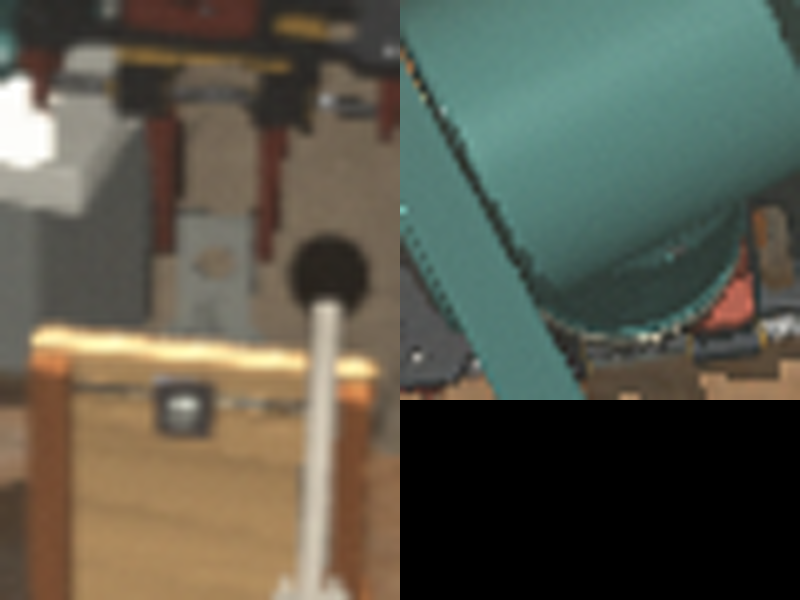

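The side view shows the plate held in front of the stand, with its eye at crop (213,262), which is pixel (341.6,182.7). The peg tip shows faintly at crop (205,300). I'll compare these with what the calibration predicts.

Run:
```python
from h import *
s=load("side3")
tcp=np.array([.4193,.32,.1336]); print("eye pred",pix(s,tcp+[0,0,.0115]),"top mid",pix(s,tcp+[0,0,.0375]))
f=s["frame"][174:194,334:350].astype(int); print(f.mean(-1).astype(int)); print(f[...,0]-f[...,2])
```

```text
eye pred [341.50177732 182.73120166] top mid [341.65705669 176.77524461]
[[ 60  58  53  55  88 101 101 103 102 105 103 104 102  78  60  52]
 [ 56  59  53  78  95  97  96 101 104 102 104 104  95  73  60  54]
 [ 55  56  52  72  87  88  86  97 103 106 105 103  76  59  58  51]
 [ 57  57  58  96 113 114 112 114 111 110 110 107  86  66  58  52]
 [ 56  55  60  98 117 118 117 118 118 117 116 113  92  67  58  59]
 [ 55  56  60  99 117 121 117 118 117 119 118 116  93  67  61  86]
 [ 55  56  60  99 117 119 118 115 115 114 118 114  86  64  61  91]
 [ 58  63  68 102 117 117 110 108 106 104 113 114  88  64  58  90]
 [ 83  98 104 113 117 109 100 104 101 106 113 114  94  76  69  93]
 [ 88 105 105 115 116  99  97 103 107 107 111 113  98  98 103 104]
 [ 89 102 106 115 118 116 102 105 107 109 114 115  96  99 107 107]
 [ 88 103 107 115 120 120 118 119 117 117 118 116  90  95 105 105]
 [ 91 105 109 115 120 119 118 118 116 120 119 115  95  96 105 106]
 [ 92 107 110 116 120 116 114 110 114 116 120 117 108 103 103 104]
 [ 92 107 110 117 119 108 105 107 116 120 119 118 110 106 105 106]
 [ 93 105 109 116 117 
[... 634 characters left out ...]
 9 11 13 14 15 11  9  8 16 33 38 34]
 [20 27 21 11 10 14 24 32 29 20 12 11 14 33 35 33]
 [24 30 31 17 12 21 29 32 32 29 18 12 16 30 31 32]
 [26 31 30 17 11 12 24 31 32 29 17 11 12 26 32 32]
 [25 31 31 16 12 11 13 24 27 17 11 11 11 26 33 35]
 [28 33 31 16 10 11 11 11 11 10 10 10 12 26 34 34]
 [26 32 30 18 10 11 10  9 11 11 10 11 14 26 33 34]
 [28 34 31 18 12 10 10  9 10 11 11 13 24 32 33 34]
 [28 33 30 18 13  9 11  9 10 11 11 11 24 34 34 33]
 [27 31 27 17 10  9 10 10 11  9  9 11 24 31 33 34]
 [30 28 17 11 10 10  9  9  9 11  9 11 22 31 32 33]
 [34 28 17 15 13 14 12 11 13 10  9 10 11 21 30 31]
 [75 70 65 59 61 54 49 44 44 33 26 21 16 17 29 34]
 [83 80 80 81 77 66 72 83 85 85 73 67 65 60 63 63]]
```

The eye appears exactly where predicted (341.5,182.7), so I'm inserting it slowly.

```bash
python3 -m creep '0 0 0 -1 1.4 0 -0.3;0 0 0 -4 0 0 -0.3;0 0 0 -4 0 0 -0.3;0 0 0 -4 0 0 -0.3;0 0 0 -4 0 0 -0.3;0 0 0 -4 0 0 -0.3;0 0 0 -4 0 0 -0.3;0 0 0 -4 0 0 -0.3;0 0 0 -4 0 0 -0.3;0 0 0 -3 0 0 -0.3'
python3 -c "from h import *;todo([.986*.513-.166*.2474,.166*.513+.986*.2474,.133],9.6)"
```

```text
clock: 8.4
tcp_pos: [0.4549, 0.3275, 0.1333]
tcp_rot: [[-0.986, -0.166, 0.0], [-0.166, 0.986, -0.0], [-0.0, -0.0, -1.0]]
ft_force: [0.4, 0.6, -1.8]
finger_gap: 0.0352
finger_force: 25.0
t 8.4 tcp [0.4549 0.3275 0.1333] F [ 0.4  0.6 -1.8] gap 0.0352 ff 24.987771213054657
shift [-10.   -0.    0.3] turn [-0.0001  0.0001 -0.0004] left then in target axes [-10.   -0.    0.3]
```

```bash
python3 -m creep '0 0 0 -3 0 0 -0.3;0 0 0 -4 0 0 -0.3;0 0 0 -3 0 0 -0.3;0 0 0 0 0 0 -0.3;0 0 0 0 0 1 -0.3;0 0 0 0 0 1 -0.3;0 0 0 0 0 1 -0.3;0 0 0 0 0 0 -0.3;0 0 0 0 0 0 -0.3;0 0 0 0 0 0 -0.3'
python3 -m creep '0 0 0 0 0 0.5 -0.3;0 0 0 0 0 0 -0.3;0 0 0 0 0 0.5 -0.3;0 0 0 0 0 0 -0.3;0 0 0 0 0 0 -0.3;0 0 0 0 0 0 -0.3;0 0 0 0 0 0 -0.3;0 0 0 0 0 0 -0.3;0 0 0 0 0 0 -0.3;0 0 0 0 0 0 -0.3'
```

```text
clock: 9.4
tcp_pos: [0.4643, 0.3291, 0.1304]
tcp_rot: [[-0.986, -0.166, -0.0], [-0.166, 0.986, -0.0], [0.0, -0.0, -1.0]]
ft_force: [-0.2, -0.2, -0.8]
finger_gap: 0.0355
finger_force: 25.0
clock: 10.4
tcp_pos: [0.4644, 0.329, 0.1294]
tcp_rot: [[-0.986, -0.166, -0.0], [-0.166, 0.986, -0.0], [0.0, -0.0, -1.0]]
ft_force: [-1.1, -0.6, -2.1]
finger_gap: 0.0357
finger_force: 25.0
```

```bash
python3 -m creep '0 0 0 0 0 0.5 -0.3;0 0 0 0 0 0 -0.3;0 0 0 0 0 0.5 -0.3;0 0 0 0 0 0 -0.3;0 0 0 0 0 0 -0.3;0 0 0 0 0 0 -0.3;0 0 0 0 0 0 -0.3;0 0 0 0 0 0 -0.3;0 0 0 0 0 0 -0.3;0 0 0 0 0 0 -0.3' 10
```

```text
clock: 11.4
tcp_pos: [0.4645, 0.3291, 0.1285]
tcp_rot: [[-0.986, -0.166, 0.0], [-0.166, 0.986, 0.0], [-0.0, -0.0, -1.0]]
ft_force: [-1.0, -0.2, 4.7]
finger_gap: 0.0359
finger_force: 10.0
```

```bash
python3 -m creep '0 0 0 0 0 0.4 -0.3;0 0 0 0 0 0 -0.3;0 0 0 0 0 0 -0.3;0 0 0 0 0 0 -0.3;0 0 0 0 0 0 -0.3;0 0 0 0 0 0 -0.3;0 0 0 0 0 0 -0.3;0 0 0 0 0 0 -0.3;0 0 0 0 0 0 -0.3;0 0 0 0 0 0 -0.3' 10
```

```text
clock: 12.4
tcp_pos: [0.4646, 0.3291, 0.1284]
tcp_rot: [[-0.986, -0.166, 0.0], [-0.166, 0.986, 0.0], [-0.0, 0.0, -1.0]]
ft_force: [-0.5, -0.9, 7.1]
finger_gap: 0.036
finger_force: 10.0
```

The eye is bearing on the peg, so I'm opening gently.

```bash
python3 -m creep '0 0 0 0 0 0 -0.16;0 0 0 0 0 0 -0.14;0 0 0 0 0 0 -0.1;0 0 0 0 0 0 -0.05;0 0 0 0 0 0 0;0 0 0 0 0 0 0.05;0 0 0 0 0 0 0.1;0 0 0 0 0 0 0.15;0 0 0 0 0 0 0.2;0 0 0 0 0 0 0.2' 10
python3 - <<'E'
from h import *
from rig import eyes
todo([.4646,.3291,.1284],9.6)
d=eyes.snapshot('side');np.savez('pics/side4.npz',**d)
cv2.imwrite('pics/g4.png',cv2.resize(d['frame'][150:225,305:375],None,fx=8,fy=8,interpolation=cv2.INTER_CUBIC)[...,::-1])
E
```

```text
clock: 13.4
tcp_pos: [0.4644, 0.329, 0.1279]
tcp_rot: [[-0.986, -0.166, -0.0], [-0.166, 0.986, -0.0], [0.0, -0.0, -1.0]]
ft_force: [0.0, 0.1, 0.7]
finger_gap: 0.0528
finger_force: 0.0
t 13.4 tcp [0.4644 0.329  0.1279] F [0.  0.1 0.7] gap 0.0528 ff 0.0
shift [-0.2  0.  -0.5] turn [-0.0001 -0.     -0.0004] left then in target axes [-0.2  0.  -0.5]
```

View pics/g4.png

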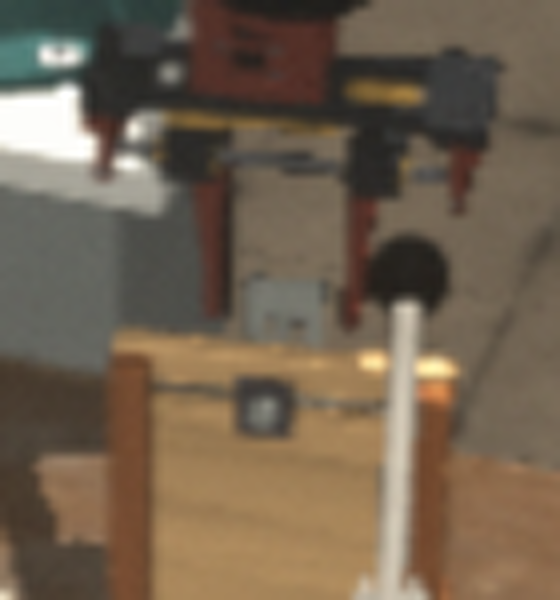

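The pattern hangs free on the peg: tab at (287,310), upright, with open fingers at (215,300) and (352,305) either side. Next: raise, back off, narrow the gap to straddle the peg, and lower.

```bash
python3 -m creep '0 0 0 0 0 -3 0.2;0 0 0 0 0 -6 0.2;0 0 0 0 0 -10 0.2;0 0 0 0 0 -12 0.2;0 0 0 0 0 -12 0.2;0 0 0 0 0 -12 0.2;0 0 0 0 0 -7 0.2;0 0 0 10 0 0 0.2;0 0 0 12 0 0 -0.545;0 0 0 12 0 0 -0.545' 10
python3 -m creep '0 0 0 0 0 0 -0.545;0 0 0 0 0 0 -0.545;0 0 0 0 0 6 -0.545;0 0 0 0 0 10 -0.545;0 0 0 0 0 12 -0.545;0 0 0 0 0 12 -0.545;0 0 0 0 0 12 -0.545;0 0 0 0 0 8 -0.545;0 0 0 0 0 2 -0.545;0 0 0 0 0 0 -0.545' 10
python3 - <<'E'
from h import *
from rig import eyes
todo([.986*.5579-.166*.2474,.166*.5579+.986*.2474,.128],9.6)
d=eyes.snapshot('side');np.savez('pics/side5.npz',**d)
im=np.hstack([d['frame'][150:225,315:365],load('side4')['frame'][150:225,315:365]])
cv2.imwrite('pics/g5.png',cv2.resize(im,None,fx=8,fy=8,interpolation=cv2.INTER_CUBIC)[...,::-1])
E
```

```text
clock: 14.45
tcp_pos: [0.4289, 0.3228, 0.1892]
tcp_rot: [[-0.986, -0.166, -0.002], [-0.166, 0.986, -0.001], [0.002, -0.001, -1.0]]
ft_force: [-0.2, 0.0, 0.8]
finger_gap: 0.0398
finger_force: 0.0
clock: 15.45
tcp_pos: [0.4307, 0.3233, 0.1275]
tcp_rot: [[-0.986, -0.166, -0.001], [-0.166, 0.986, -0.0], [0.001, -0.0, -1.0]]
ft_force: [0.1, 0.1, 0.2]
finger_gap: 0.0197
finger_force: 0.0
t 15.45 tcp [0.4307 0.3233 0.1275] F [0.1 0.1 0.2] gap 0.0197 ff 0.0
shift [-79.5   0.   -0.6] turn [-0.0004 -0.0008 -0.0004] left then in target axes [-79.5   0.   -0.5]
```

View pics/g5.png

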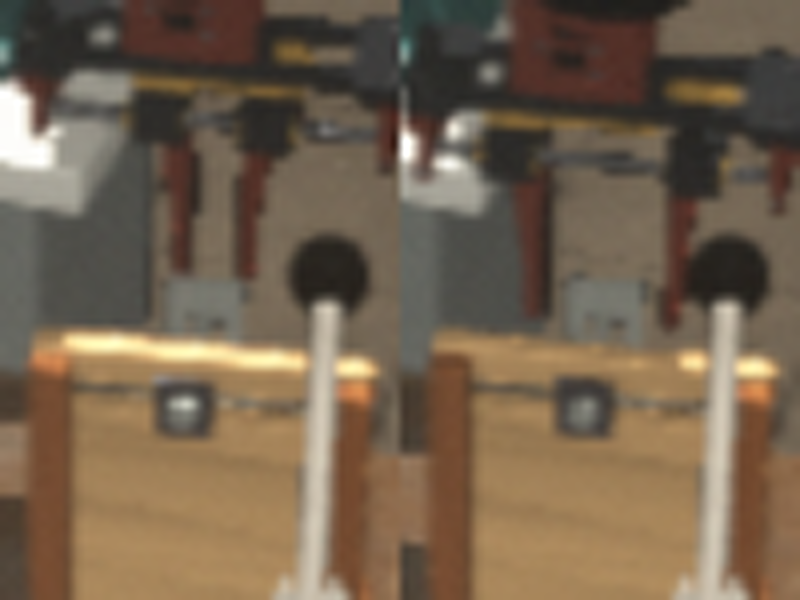

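The left half is the present view and the right half the view before. The plate hangs unmoved at (205,310), and the fingers, tips at (180,265) and (247,270), stand behind it straddling the peg. I'm pushing slowly now.

```bash
python3 -m creep '0 0 0 -2 0 0 -0.545;0 0 0 -4 0 0 -0.545;0 0 0 -4 0 0 -0.545;0 0 0 -4 0 0 -0.545;0 0 0 -3 0 0 -0.545;0 0 0 -2 0 0 -0.545;0 0 0 -2 0 0 -0.545;0 0 0 -2 0 0 -0.545;0 0 0 -2 0 0 -0.545;0 0 0 -2 0 0 -0.545' 10
python3 -m creep '0 0 0 -2 0 0 -0.545;0 0 0 -2 0 0 -0.545;0 0 0 -2 0 0 -0.545;0 0 0 -2 0 0 -0.545;0 0 0 -2 0 0 -0.545;0 0 0 -2 0 0 -0.545;0 0 0 -2 0 0 -0.545;0 0 0 -2 0 0 -0.545;0 0 0 -2 0 0 -0.545;0 0 0 -2 0 0 -0.545'
python3 -c "from h import *;todo([.986*.543-.166*.2474,.166*.543+.986*.2474,.128],9.6)"
```

```text
clock: 16.5
tcp_pos: [0.4575, 0.3279, 0.1278]
tcp_rot: [[-0.986, -0.167, -0.0], [-0.167, 0.986, -0.0], [0.0, -0.0, -1.0]]
ft_force: [-0.7, -0.0, 0.1]
finger_gap: 0.0201
finger_force: 0.2
clock: 17.5
tcp_pos: [0.4773, 0.3312, 0.1279]
tcp_rot: [[-0.986, -0.166, -0.0], [-0.166, 0.986, -0.0], [0.0, -0.0, -1.0]]
ft_force: [-1.0, 1.0, 0.0]
finger_gap: 0.0202
finger_force: 0.2
t 17.5 tcp [0.4773 0.3312 0.1279] F [-1.  1.  0.] gap 0.0202 ff 0.19397039199247956
shift [-17.2  -0.   -0.1] turn [-0.0001 -0.0001 -0.0003] left then in target axes [-17.2  -0.   -0.1]
```

```bash
python3 -m creep '0 0 0 -2 0 0 -0.545;0 0 0 -2 0 0 -0.545;0 0 0 -2 0 0 -0.545;0 0 0 -2 0 0 -0.545;0 0 0 -2 0 0 -0.545;0 0 0 -1.5 0 0 -0.545;0 0 0 -1 0 0 -0.545;0 0 0 -1 0 0 -0.545;0 0 0 -1 0 0 -0.545;0 0 0 0 0 0 -0.545'
python3 -c "from h import *;todo([.986*.543-.166*.2474,.166*.543+.986*.2474,.128],9.6)"
```

```text
clock: 18.5
tcp_pos: [0.4917, 0.3337, 0.128]
tcp_rot: [[-0.986, -0.166, 0.0], [-0.166, 0.986, -0.0], [-0.0, -0.0, -1.0]]
ft_force: [0.2, 0.8, 0.5]
finger_gap: 0.0197
finger_force: 0.1
t 18.5 tcp [0.4917 0.3337 0.128 ] F [0.2 0.8 0.5] gap 0.0197 ff 0.07762500434182584
shift [-2.7 -0.  -0. ] turn [-0.      0.0002 -0.0004] left then in target axes [-2.7 -0.  -0. ]
```

```bash
python3 -m creep '0 0 0 -0.5 0 0 -0.545;0 0 0 -0.5 0 0 -0.545;0 0 0 -0.5 0 0 -0.545;0 0 0 0 0 0 -0.545;0 0 0 -0.5 0 0 -0.545;0 0 0 0 0 0 -0.545;0 0 0 -0.5 0 0 -0.545;0 0 0 0 0 0 -0.545;0 0 0 0 0 0 -0.545;0 0 0 0 0 0 -0.545'
```

```text
clock: 19.5
tcp_pos: [0.494, 0.3341, 0.128]
tcp_rot: [[-0.986, -0.166, 0.0], [-0.166, 0.986, -0.0], [-0.0, -0.0, -1.0]]
ft_force: [0.4, -0.3, -0.5]
finger_gap: 0.0203
finger_force: 0.1
```

```bash
python3 -m creep '0 0 0 -0.5 0 0 -0.545;0 0 0 0 0 0 -0.545;0 0 0 -0.5 0 0 -0.545;0 0 0 0 0 0 -0.545;0 0 0 0 0 0 -0.545;0 0 0 0 0 0 -0.545;0 0 0 0 0 0 -0.545;0 0 0 0 0 0 -0.545;0 0 0 0 0 0 -0.545;0 0 0 0 0 0 -0.545'
```

```text
clock: 20.5
tcp_pos: [0.495, 0.3342, 0.128]
tcp_rot: [[-0.986, -0.166, 0.0], [-0.166, 0.986, -0.0], [-0.0, -0.0, -1.0]]
ft_force: [-0.3, -0.6, 0.1]
finger_gap: 0.0199
finger_force: 0.1
```

```bash
python3 -m creep '0 0 0 -0.5 0 0 -0.545;0 0 0 0 0 0 -0.545;0 0 0 -0.5 0 0 -0.545;0 0 0 0 0 0 -0.545;0 0 0 0 0 0 -0.545;0 0 0 0 0 0 -0.545;0 0 0 0 0 0 -0.545;0 0 0 0 0 0 -0.545;0 0 0 0 0 0 -0.545;0 0 0 0 0 0 -0.545'
```

```text
clock: 21.5
tcp_pos: [0.4955, 0.3343, 0.1278]
tcp_rot: [[-0.986, -0.166, -0.001], [-0.166, 0.986, -0.0], [0.001, -0.0, -1.0]]
ft_force: [-3.6, 0.5, -0.4]
finger_gap: 0.0198
finger_force: 1.7
```

```bash
python3 -m creep '0 0 0 -0.5 0 0 -0.545;0 0 0 0 0 0 -0.545;0 0 0 0 0 0 -0.545;0 0 0 0 0 0 -0.545;0 0 0 0 0 0 -0.545;0 0 0 0 0 0 -0.545;0 0 0 0 0 0 -0.545;0 0 0 0 0 0 -0.545;0 0 0 0 0 0 -0.545;0 0 0 0 0 0 -0.545'
python3 - <<'E'
from h import *
from rig import eyes
for n in('side','top'):
    d=eyes.snapshot(n);np.savez(f'pics/{n}6.npz',**d)
    if n=='side': cv2.imwrite('pics/g6.png',cv2.resize(d['frame'][150:225,305:375],None,fx=8,fy=8,interpolation=cv2.INTER_CUBIC)[...,::-1])
E
```

```text
clock: 22.5
tcp_pos: [0.4955, 0.3343, 0.1278]
tcp_rot: [[-0.986, -0.166, -0.002], [-0.166, 0.986, -0.001], [0.002, -0.0, -1.0]]
ft_force: [-4.9, 0.6, 1.4]
finger_gap: 0.0199
finger_force: 2.6
```

View pics/g6.png

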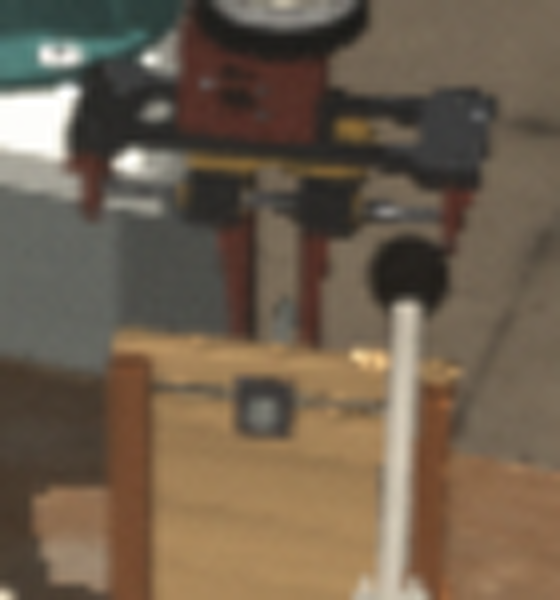

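The fingers have stalled at about 5 N, and the plate is now hidden behind the board's top edge, which puts it against the board. I'm backing off slowly, then clearing the view for a check.

```bash
python3 -m creep '0 0 0 1 0 0 -0.545;0 0 0 1 0 0 -0.545;0 0 0 3 0 0 -0.545;0 0 0 6 0 0 -0.545;0 0 0 10 0 0 -0.545;0 0 0 14 0 0 -0.545;0 0 0 16 0 0 -0.545;0 0 0 16 0 0 -0.545;0 0 0 10 0 0 -0.545;0 0 0 3 0 0 -0.545'
python3 -m creep '0 0 0 0 5 -5 -0.545;0 0 0 0 10 -10 -0.545;0 0 0 0 18 -10 -0.545;0 0 0 0 20 -10 -0.545;0 0 0 0 22 -10 -0.545;0 0 0 0 22 -10 -0.545;0 0 0 0 22 -10 -0.545;0 0 0 0 22 0 -0.545;0 0 0 0 20 0 -0.545;0 0 0 0 8 0 -0.545'
python3 - <<'E'
from h import *
from rig import eyes
a={}
for n in('side','top'):
    a[n]=d=eyes.snapshot(n);np.savez(f'pics/{n}7.npz',**d)
im=np.zeros((480,790,3),np.uint8)
im[:,:480]=cv2.resize(a['top']['frame'][160:225,275:340],(480,480),interpolation=cv2.INTER_CUBIC)
im[:310,480:]=cv2.resize(a['side']['frame'][165:227,310:372],(310,310),interpolation=cv2.INTER_CUBIC)
cv2.imwrite('pics/g7.png',im[...,::-1])
E
```

```text
clock: 23.6
tcp_pos: [0.4157, 0.3207, 0.128]
tcp_rot: [[-0.986, -0.167, -0.001], [-0.167, 0.986, -0.0], [0.001, -0.0, -1.0]]
ft_force: [-0.4, -0.8, 0.8]
finger_gap: 0.02
finger_force: 0.0
clock: 24.6
tcp_pos: [0.3894, 0.4903, 0.1933]
tcp_rot: [[-0.986, -0.168, 0.001], [-0.168, 0.986, 0.001], [-0.001, 0.001, -1.0]]
ft_force: [1.0, -0.7, -0.5]
finger_gap: 0.0196
finger_force: 0.0
```

View pics/g7.png

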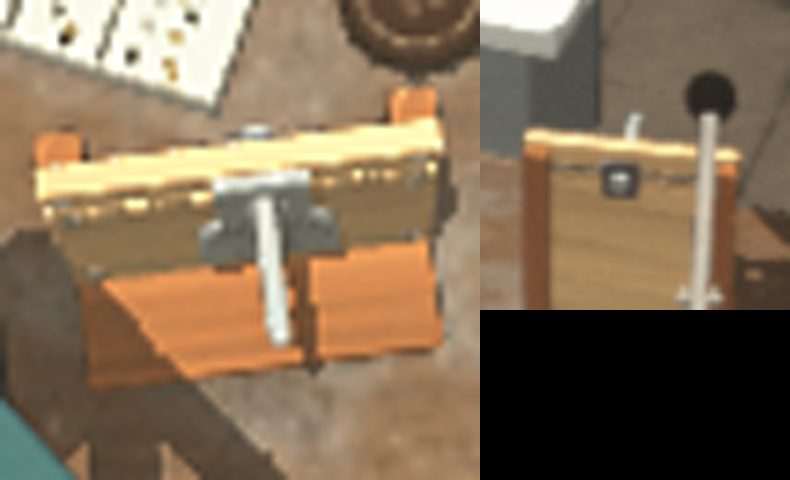

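In the top view the plate hangs flat against the board: top edge at (215–310,180), lower part at (205–340,240), with the peg running freely out to (280,340). I'll do one quick check by depth, and for stillness, then hand in.

Run:
```python
from h import *
from rig import eyes,r
np.set_printoptions(precision=4,suppress=True)
t=load('top7'); d2=eyes.snapshot('top'); print("diff px",np.abs(t['frame'][165:225,280:340].astype(int)-d2['frame'][165:225,280:340]).max(-1).__gt__(40).sum())
C=cloud(d2); u=C[...,0]*.986+C[...,1]*.166; v=-C[...,0]*.166+C[...,1]*.986
hs=cv2.cvtColor(d2['frame'],cv2.COLOR_RGB2HSV)
m=(u>.52)&(u<.575)&(abs(v-.2474)<.04)&(C[...,2]<.17)&(C[...,2]>.03)
g=m&(hs[...,1]<60); b=m&(hs[...,1]>90)&(abs(v-.2474)>.025)&(C[...,2]<.155)
print("plate u vs z",np.polyfit(C[g][:,2],u[g],1),g.sum(),"zrange",C[g][:,2].min(),C[g][:,2].max(),"med u",np.median(u[g]))
for lo,hi in((.05,.1),(.1,.13),(.13,.17)):
  k=g&(C[...,2]>lo)&(C[...,2]<hi); print(lo,k.sum(),np.median(u[k]) if k.any() else 0, "v mid",(v[k].min()+v[k].max())/2-.2474 if k.any() else 0)
print("board u",np.median(u[b]),b.sum())
print(np.abs(r.get_state()['qvel']).max())
```

```text
diff px 13
plate u vs z [-0.0452  0.5574] 188 zrange 0.046606868242660554 0.1670250007526162 med u 0.5544052856823964
0.05 66 0.5543401382377279 v mid -0.0003082632472780622
0.1 27 0.5545764687123774 v mid -0.00034721374782881176
0.13 94 0.5544903115693938 v mid -0.0002572199216077653
board u 0.5596845257118084 95
0.018912781563486986
```

```bash
python3 -m creep '0 0 0 0 0 0 -0.545;0 0 0 0 0 0 -0.545;0 0 0 0 0 0 -0.545;0 0 0 0 0 0 -0.545;0 0 0 0 0 0 -0.545;0 0 0 0 0 0 -0.545;0 0 0 0 0 0 -0.545;0 0 0 0 0 0 -0.545;0 0 0 0 0 0 -0.545;0 0 0 0 0 0 -0.545' | head -1; python3 -c "from rig import job; print(job.close_job())"
```

```text
clock: 25.75
the job is handed in; nothing more can be done
None
```

The heel pattern hangs straight and flat against the board on the right-hand stand's peg: I let it go on the outer part of the peg, pushed it back gently (about 5 N at contact), and handed the job in at 25.8 s with the robot clear and the scraper, tape roll and tin not touched.

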